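Pile up the lure boxes and check the pile with the height gauge

TASK

First take the aluminium cup off the bed of the height gauge and stand it upright in the middle of the white tile coaster. Then stack all the flat grey lure boxes on the gauge bed in one square pile with flush edges, lying lengthways in the scribed outline so that one end is under the gauge foot, and when the pile is complete gently push the sprung foot down by its cap until it rests on the pile and keep it there for a good second. Let the foot spring back up, leave the cup on the coaster and the pile square, and do not knock the reel, bobber or line spool about.

Things in the scene. Friction and masses are not known exactly. Their poses are not given: they have to be found in the camera images.
- lure_box0: flat closed grey plastic lure box, a rigid slab 170 (its x) x 60 (its y) x 16 mm (its z), 110 g, flat top and bottom, lying flat on the bench at the start; origin at the centre of its underside. Three to five of these boxes are present, all alike
- lure_box1: flat closed grey plastic lure box, a rigid slab 170 (its x) x 60 (its y) x 16 mm (its z), 110 g, flat top and bottom, lying flat on the bench at the start; origin at the centre of its underside. Three to five of these boxes are present, all alike
- lure_box2: flat closed grey plastic lure box, a rigid slab 170 (its x) x 60 (its y) x 16 mm (its z), 110 g, flat top and bottom, lying flat on the bench at the start; origin at the centre of its underside. Three to five of these boxes are present, all alike
- lure_box3: flat closed grey plastic lure box, a rigid slab 170 (its x) x 60 (its y) x 16 mm (its z), 110 g, flat top and bottom, lying flat on the bench at the start; origin at the centre of its underside. Three to five of these boxes are present, all alike
- lure_box4: flat closed grey plastic lure box, a rigid slab 170 (its x) x 60 (its y) x 16 mm (its z), 110 g, flat top and bottom, lying flat on the bench at the start; origin at the centre of its underside. Three to five of these boxes are present, all alike
- cup: open aluminium cup, 64 mm across the rim, 58 mm across the foot, 58 mm high, 110 g, with a thick 10 mm base; at the start it stands on the gauge bed; origin at the centre of its underside, z up
- coaster: white ceramic tile coaster, 120 x 120 x 8 mm, fixed flat on the bench; origin at the centre of its underside
- gauge: fixed bench height gauge. Steel bed 10 mm high, x -125 to 135, y -50 to 50 mm in this frame. Origin on the bench under the middle of the outline scribed for the pile; x runs lengthways along the outline to the column (26 x 36 mm, from x = 104, 160 mm high). From the column a 30 mm wide arm reaches back to x = 64 mm at 143 to 158 mm height, over the far end of the outline only
- gauge_bed (a point): middle of the scribed outline (174 x 64 mm), on the top face of the gauge bed; axes as gauge
- foot_pad (a point): underside of the round gauge foot (24 mm across), over the far end of the outline at x = 73 mm of the gauge; when up it is 120 mm above the bench and 110 mm above the bed, so a box has to be slid in under it lengthways from the end away from the column
- foot_cap (a point): centre of the flat top of the foot's black push cap (32 mm across, 14 mm high), straight above the foot on a 10 mm stem, 242 mm above the bench when up
- gauge_foot (a joint): downward travel of the gauge foot in m: 0 when up, at most 0.068. A spring lifts it (about 1.5 N at the top, 3 N at the bottom). Resting on a pile of n boxes it reads about 0.110 - 0.016 n
- reel: steel fishing reel, 60 mm across, 46 mm high with a 60 mm crank, a bystander; origin at the centre of its underside
- bobber: green plastic bobber, 58 mm across, 76 mm high, a bystander; origin at the centre of its underside
- line_spool: white spool of line, 70 mm across, 40 mm high, a bystander; origin at the centre of its underside

How it is judged (in metres and radians):
On the way, in this order (a step that is already met when the one before it is completed fails the run):
1. the cup stands upright on the coaster (horizontal distance between cup and coaster below 0.026 m and angle between cup's own z axis and vertical below 0.08 rad and z of cup in the frame of coaster between 0.004 and 0.014 m), for 0.3 s.
2. all the lure boxes present lie in one square pile on the gauge bed (horizontal distance between each of lure_box0, lure_box1, lure_box2, lure_box3, lure_box4 and gauge_bed below 0.02 m and angle between each of lure_box0, lure_box1, lure_box2, lure_box3, lure_box4's own z axis and vertical below 0.06 rad and angle between the x axis of each of lure_box0, lure_box1, lure_box2, lure_box3, lure_box4 and the x axis of gauge, either way round below 0.15 rad and horizontal distance between each of lure_box1, lure_box2, lure_box3, lure_box4 and lure_box0 below 0.01 m and angle between the x axis of each of lure_box1, lure_box2, lure_box3, lure_box4 and the x axis of lure_box0, either way round below 0.1 rad and horizontal distance between each of lure_box2, lure_box3, lure_box4 and lure_box1 below 0.01 m and angle between the x axis of each of lure_box2, lure_box3, lure_box4 and the x axis of lure_box1, either way round below 0.1 rad and horizontal distance between each of lure_box3, lure_box4 and lure_box2 below 0.01 m and angle between the x axis of each of lure_box3, lure_box4 and the x axis of lure_box2, either way round below 0.1 rad and horizontal distance between lure_box4 and lure_box3 below 0.01 m and angle between the x axis of lure_box4 and the x axis of lure_box3, either way round below 0.1 rad and linear speed of each of lure_box0, lure_box1, lure_box2, lure_box3, lure_box4 below 0.02 m/s), for 0.3 s.
3. the gauge foot is held down on the complete, square pile for 0.8 s (horizontal distance between each of lure_box0, lure_box1, lure_box2, lure_box3, lure_box4 and gauge_bed below 0.02 m and angle between each of lure_box0, lure_box1, lure_box2, lure_box3, lure_box4's own z axis and vertical below 0.06 rad and angle between the x axis of each of lure_box0, lure_box1, lure_box2, lure_box3, lure_box4 and the x axis of gauge, either way round below 0.15 rad and horizontal distance between each of lure_box1, lure_box2, lure_box3, lure_box4 and lure_box0 below 0.01 m and angle between the x axis of each of lure_box1, lure_box2, lure_box3, lure_box4 and the x axis of lure_box0, either way round below 0.1 rad and horizontal distance between each of lure_box2, lure_box3, lure_box4 and lure_box1 below 0.01 m and angle between the x axis of each of lure_box2, lure_box3, lure_box4 and the x axis of lure_box1, either way round below 0.1 rad and horizontal distance between each of lure_box3, lure_box4 and lure_box2 below 0.01 m and angle between the x axis of each of lure_box3, lure_box4 and the x axis of lure_box2, either way round below 0.1 rad and horizontal distance between lure_box4 and lure_box3 below 0.01 m and angle between the x axis of lure_box4 and the x axis of lure_box3, either way round below 0.1 rad and (contact force between gauge_foot and lure_box0 above 1 N or contact force between gauge_foot and lure_box1 above 1 N or contact force between gauge_foot and lure_box2 above 1 N or contact force between gauge_foot and lure_box3 above 1 N or contact force between gauge_foot and lure_box4 above 1 N) and value of joint gauge_foot above 0.02 m), for 0.8 s.
At the end, for the whole second after the job is handed in: cup upright on the coaster within 26 mm of its centre; all boxes present flat in one pile on the gauge bed, within 20 mm and 0.15 rad of the outline, centres within 10 mm and directions within 0.10 rad of one another; foot back up (joint below 0.008); all at rest (all of step 1 and all of step 2 and linear speed of cup below 0.02 m/s and value of joint gauge_foot below 0.008 m); the robot touches nothing.
It fails at once if the foot is rammed onto a box with more than 40 N (contact force between gauge_foot and lure_box0 above 40 N or contact force between gauge_foot and lure_box1 above 40 N or contact force between gauge_foot and lure_box2 above 40 N or contact force between gauge_foot and lure_box3 above 40 N or contact force between gauge_foot and lure_box4 above 40 N).
It fails at once if the reel, bobber or line spool is knocked more than 40 mm (distance of any of reel, bobber, line_spool from where it was at the start of the episode above 0.04 m).
Of lure_box0, lure_box1, lure_box2, lure_box3, lure_box4 only 3 to 5 are there at a start; the rules pass over those that are not, and their reading is None.
At some moment in a run one of cup may be knocked a few centimetres aside while the robot is not near it.
It also fails if it takes over 210 s, if anything falls off the work surface, if the arm or the gripper's body presses on something with over 40 N, if the wrist force passes 120 N, or if a joint passes its speed limit or range.

ROBOT

A 7-joint arm with a two-finger parallel gripper is mounted at the origin on the work surface. World frame = base frame: x ahead of the robot, y to its left, z up, the work surface at z = 0. Lengths are in mm, angles in rad, forces in N, time in s.
With the tool pointing down it reaches from about 400 to 875 mm from the base axis. Payload 19.3 kg.
Tool frame: the origin (TCP) lies at the very end of the fingers, on their centre line; the grasp point (between the pads) lies 19 mm behind it (grip_point_offset is the z of the grasp point in the tool frame, in mm); z points along the fingers, y is the line along which they close (so a half turn about z gives the same grasp; the last joint's range is limited). The gripper opens to 85 mm and grips with 20 to 120 N. Pads are 22 mm wide; open, the fingers measure 114 mm over their backs; the gripper's body (76 mm by 85 mm) begins 54 mm behind the grasp point. The pads swing forward as they close: fully open they stand 13 mm farther back than shut.
Start: joints at [1.109, 0.521, -0.036, 1.599, 0.021, 1.021, -0.113], TCP at [238.63, -577.642, 231.291] pointing down, gripper open.
Joint ranges: [-2.91, 2.91], [-0.3, 2.13], [-1.5, 1.42], [0.17, 2.43], [-1.26, 4.41], [0.16, 1.93], [-2.52, 2.52]. Speed limits (rad/s): [1.89, 1.89, 2.39, 2.39, 3.01, 3.01, 3.01].

INTERFACE

Orientations are given as a 3x3 rotation matrix whose columns are the frame's x, y, z axes.
In Python, from workcell import movep, movel, goto_joints, open_gripper, clamp, wait, inverse_kinematics, read_state, camera, PlanningError, finish_job, grip_point_offset gives the robot as it stands. Calls block until the motion is done:
- movep(position, orientation): joint-space move of the TCP to a pose.
- movel(position, frame=None, max_speed=150, guard=None): straight line of the TCP; frame=None keeps the orientation; max_speed is the mean speed in mm/s. With guard (N) it stops when the force on the tool has changed by that much, and returns True; else False.
- goto_joints(angles): joint-space move.
- open_gripper() and clamp(): open the fingers fully, or close them until they stop; the grip force is fixed at half the most.
- wait(seconds).
- inverse_kinematics(position, orientation): joint angles nearest the present ones, or None.
- read_state(): the state.
- camera(name): name is "scene" or "top"; returns a dict with "image" (400x640x3 uint8, blue, green, red), "range_z" (400x640 float32, mm along the optical axis (not along the pixel's ray), 0 where there is no reading), "fx", "fy", "cx", "cy" (pixels), "cam_to_world" (4x4, takes a point from camera to world coordinates). Camera axes: x right, y up, looking along -z (the intrinsics and any distortion apply to the point x, -y, -z); pixel columns grow to the right and rows downward; lengths in mm; the calibration is good to about 2 mm. A picture is of the moment at which its call begins.
A pose or a line that the arm cannot do raises PlanningError and nothing moves.
- finish_job(): hands the job in; it is judged then, once.
The state is a dict: "time": time; "qpos": joint angles; "qvel": joint speeds; "joint_efforts": joint torques, N m; "eef_pos": TCP position; "tool_rot": TCP orientation; "ft_force": force on the tool from outside, world axes, zero at the start; "torque": the same for the moment, N m; "finger_gap": finger opening in mm; "gripper_force": force on a finger pad.
Only numpy, scipy, OpenCV 4.12 (cv2) and the standard library are available. Lean on these libraries where they do the work, as an engineer would, in place of code of your own. Each camera call takes 0.05 s, during which the arm holds its last target. There are 200 camera calls.

## Working session

There is one attempt and no reset: what is moved stays moved. The work goes in short steps, each a Python script; the robot and the scene stay as the last script left them, time stands still between calls to the robot, and variables do not carry over. Pictures are saved under pics/ and viewed, at most 14 in all, crops included, and the job is handed in when it is done.

```bash
mkdir -p pics; ls
cat > look.py <<'E'
import cv2,numpy as np
from workcell import *
def snap(name,tag):
    c=camera(name); cv2.imwrite(f'pics/{tag}.png',c['image']); np.savez(f'pics/{tag}.npz',**{k:v for k,v in c.items()}); return c
def pts(c):
    z=c['range_z'].astype(float); v,u=np.mgrid[:z.shape[0],:z.shape[1]]
    P=np.stack([(u-c['cx'])/c['fx']*z,-(v-c['cy'])/c['fy']*z,-z,np.ones_like(z)],-1)
    W=(P@np.asarray(c['cam_to_world']).T)[...,:3]; W[z<=0]=np.nan; return W
E
python3 - <<'E'
from look import *
for n in('top','scene'):
    c=snap(n,n+'0'); print(n,c['fx'],c['cx'],c['cy'],c['cam_to_world'],[k for k in c])
s=read_state();print(s['time'],s['tool_rot'],s['finger_gap'],grip_point_offset)
E
```

```text
pics
top 386.73131658142273 320.5505503783287 188.8686859438248 [[ 1.56629783e-02  9.90809577e-01 -1.34354207e-01  4.54227143e+02]
 [-9.99609846e-01  1.24089021e-02 -2.50234687e-02 -2.80652515e+01]
 [-2.31263042e-02  1.34693730e-01  9.90617370e-01  1.44794306e+03]
 [ 0.00000000e+00  0.00000000e+00  0.00000000e+00  1.00000000e+00]] ['image', 'range_z', 'fx', 'fy', 'cx', 'cy', 'cam_to_world']
scene 491.01151826802186 316.0389223457629 192.07481860543646 [[ 8.26268129e-01 -4.86529967e-01  2.83847794e-01  1.04745191e+03]
 [ 5.63209782e-01  7.05818300e-01 -4.29668789e-01 -6.13405216e+02]
 [ 8.70177429e-03  5.14887481e-01  8.57213603e-01  1.39600722e+03]
 [ 0.00000000e+00  0.00000000e+00  0.00000000e+00  1.00000000e+00]] ['image', 'range_z', 'fx', 'fy', 'cx', 'cy', 'cam_to_world']
0.1 [[ 9.24222679e-01  3.81853676e-01 -4.58724609e-04]
 [ 3.81853946e-01 -9.24222211e-01  9.32401655e-04]
 [-6.79224723e-05 -1.03691256e-03 -9.99999460e-01]] 85.33574676911857 -18.700000000000003
```

View pics/top0.png

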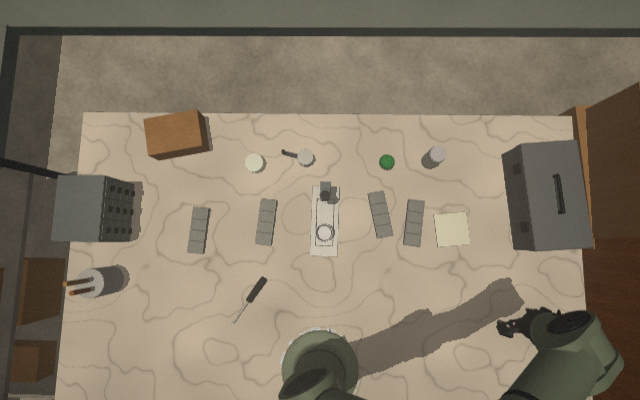

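View pics/scene0.png

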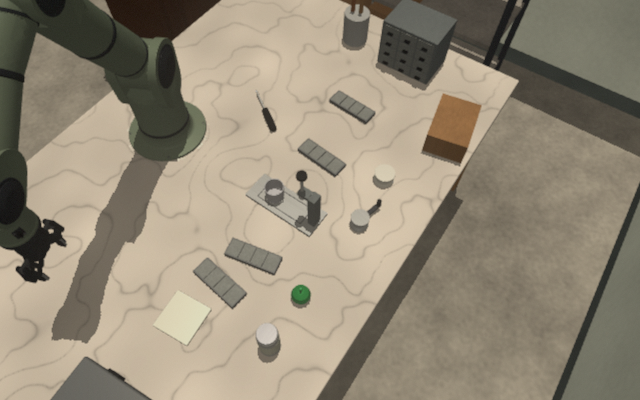

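Top view: four boxes at about (198,230), (266,221), (380,214) and (414,222), the cup at (325,232) on the gauge bed, the coaster at (452,229), the column at (325,190), reel (305,157), spool (254,162), bobber (387,161). The scene view shows the same four boxes and no fifth.

```bash
cat >> look.py <<'E'
def rect(P):
    (c,s,a)=cv2.minAreaRect(P[:,:2].astype(np.float32)); 
    if s[0]<s[1]: a+=90; s=s[::-1]
    return np.round([*c,*s,(a+90)%180-90],1)
def blob(c,box,lo,hi):
    """points with world z in lo..hi inside pixel box u0,v0,u1,v1"""
    u0,v0,u1,v1=box; W=pts(c)[v0:v1,u0:u1].reshape(-1,3); W=W[np.isfinite(W).all(1)]
    return W[(W[:,2]>lo)&(W[:,2]<hi)]
E
python3 - <<'E'
from look import *
t=dict(np.load('pics/top0.npz')); s=dict(np.load('pics/scene0.npz'))
T={'b0':(180,195,220,265),'b1':(248,190,284,255),'b2':(360,183,398,245),'b3':(398,190,430,255)}
S={'b0':(320,85,382,130),'b1':(290,132,352,180),'b2':(218,232,290,280),'b3':(186,252,250,312)}
for n in T:
  for c,B in((t,T),(s,S)):
    P=blob(c,B[n],8,30); print(n,len(P),rect(P),np.median(P[:,:],0).round(1),P.mean(0).round(1))
for n,c,b,lo,hi in [('bed',t,(300,175,350,265),5,15),('bed',s,(240,170,335,240),5,15),('cup',t,(308,215,345,250),50,80),('cup',s,(255,170,295,210),50,80),
  ('coas',t,(428,205,476,252),4,14),('coas',s,(150,288,215,348),4,14),('cap',t,(300,170,350,215),225,260),('cap',s,(280,160,330,235),225,260),
  ('col',t,(300,170,350,215),140,175),('col',s,(280,160,330,235),140,175),
  ('bobber',t,(372,148,400,175),20,90),('reel',t,(275,140,320,172),15,60),('spool',t,(238,145,270,180),20,60)]:
    P=blob(c,b,lo,hi)
    if len(P)>3: print(n,len(P),rect(P),np.median(P,0).round(1),P.mean(0).round(1))
E
```

```text
b0 778 [486.5 458.6 222.4 140.9   0.8] [488.9 460.7  16.5] [489.9 461.   16.4]
b0 616 [490.8 461.2 175.3 160.4 -30.4] [493.8 458.6  14.7] [493.  458.3  14.8]
b1 756 [515.3 205.2 228.7 106.3   7.9] [525.3 210.1  16.2] [524.6 210.1  16.2]
b1 736 [541.  218.9 191.  167.   42.7] [527.8 206.7  15. ] [527.  207.2  15.1]
b2 764 [ 562.5 -207.   226.7  111.9   -4.8] [ 558.  -212.8   16.1] [ 559.1 -212.4   15.9]
b2 1134 [ 566.9 -252.5  170.5  139.1   12.2] [ 552.5 -218.5   15.1] [ 557.2 -224.2   15. ]
b3 769 [ 532.7 -336.2  207.6   62.4   -7.9] [ 529.7 -335.1   15.7] [ 529.3 -335.5   15.6]
b3 1413 [ 522.  -336.8  183.6  180.   -54.7] [ 528.9 -336.3   14.7] [ 529.7 -331.6   14.7]
bed 1469 [ 5.376e+02 -7.300e+00  3.316e+02  1.840e+02  3.000e-01] [536.5  -8.2   9.8] [527.5  -8.1   9.8]
bed 1463 [534.2  -4.2 307.4 258.7  34.3] [543.8 -25.2   9. ] [536.4 -17.    9.1]
cup 57 [489.1  -5.9  60.7  60.2 -89.1] [491.   -3.8  66.9] [488.7  -4.4  66. ]
cup 145 [486.1  -9.1  64.4  60.7 -53.6] [484.5  -4.2  62.4] [485.4  -6.   61.3]
coas 1027 [ 511.  -476.7  177.6  168.9  -89.2] [ 507.8 -474.4    7.7] [ 508.6 -475.     7.9]
coas 1546 [ 503.7 -477.3  185.4  171.1   39.7] [ 508.1 -479.1    7.4] [ 508.1 -478.     7.5]
cap 83 [ 6.002e+02 -1.030e+01  2.940e+01  2.830e+01  6.000e-01] [599.1  -8.8 242.3] [600.   -9.6 242.1]
cap 103 [601.4 -11.1  32.3  28.1 -55.6] [602.6 -13.6 239.8] [602.  -13.  239.5]
col 118 [624.1 -10.7  64.8  33.9   1.2] [639.  -10.7 159.3] [635.7 -11.1 159.2]
col 265 [625.2 -13.9  68.7  39.2   3.4] [631.2 -15.5 157.4] [628.7 -14.6 156.4]
bobber 185 [ 752.7 -234.3   55.5   51.6   43.1] [ 749.4 -232.    48.9] [ 750.1 -233.    47.7]
reel 271 [765.7  98.6 115.7  57.3  89.8] [772.5  74.9  45.4] [769.2  83.5  42.7]
spool 260 [745.2 259.1  67.2  64.5   4.5] [743.6 259.6  40.8] [744.4 259.4  40.7]
```

Run:
```python
import cv2
a=cv2.imread('pics/top0.png')[170:265,180:480]; cv2.imwrite('pics/crop1.png',cv2.resize(a,(0,0),fx=2.6,fy=2.6,interpolation=cv2.INTER_CUBIC))
a=cv2.imread('pics/scene0.png')[165:245,235:340]; cv2.imwrite('pics/crop2.png',cv2.resize(a,(0,0),fx=7,fy=7,interpolation=cv2.INTER_CUBIC))
```

```text
(no output)
```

View pics/crop2.png

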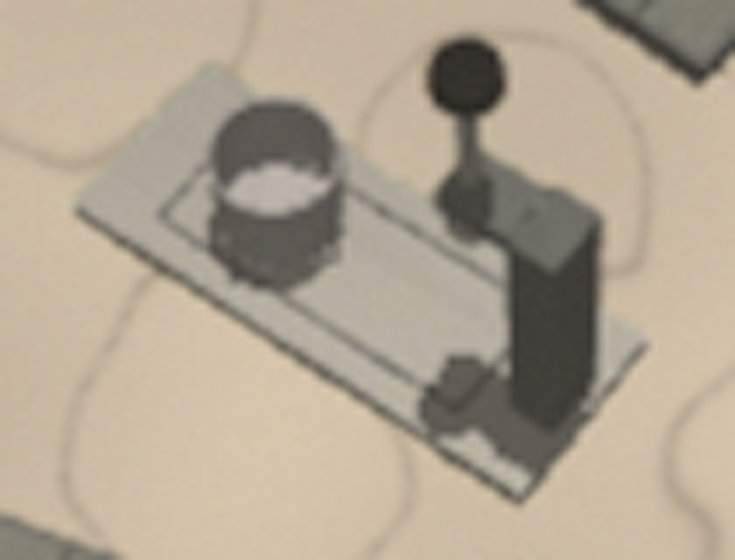

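Scene crop: the cup stands near the column-far end of the outline, the arm and cap overhang the other end, and the gauge axis runs roughly along world +x. Next I fit silhouettes of the boxes for accurate poses.

```bash
cat >> look.py <<'E'
from scipy.optimize import minimize
def proj(c,P):
    M=np.linalg.inv(np.asarray(c['cam_to_world'],float)); Q=P@M[:3,:3].T+M[:3,3]
    return np.stack([c['cx']+c['fx']*Q[:,0]/-Q[:,2], c['cy']-c['fy']*Q[:,1]/-Q[:,2]],1)
def sil(c,q,L,B,z0,z1,k=8):
    x,y,a=q; R=np.array([[np.cos(a),-np.sin(a)],[np.sin(a),np.cos(a)]])
    X=np.array([(i*L/2,j*B/2) for i in(-1,1) for j in(-1,1)])@R.T+[x,y]
    P=np.vstack([np.c_[X,np.full(4,z)] for z in(z0,z1)])
    h=cv2.convexHull(proj(c,P).astype(np.float32))
    m=np.zeros(c['image'].shape[:2],np.uint8); cv2.fillPoly(m,[np.round((h)*256).astype(np.int32)],255,cv2.LINE_AA,shift=8); return m/255.
def fitbox(cams,masks,q0,L=170,B=60,z0=0,z1=16):
    def cost(d):
        q=np.array([q0[0]+d[0],q0[1]+d[1],q0[2]+d[2]/60]); e=0
        for c,m in zip(cams,masks):
            s=sil(c,q,L,B,z0,z1); w=cv2.dilate((s>0).astype(np.uint8),np.ones((7,7))); e+=((s-m)**2*w).sum()+ (s*(1-m)).sum()
        return e
    best=min((minimize(cost,[0,0,t],method='Nelder-Mead',options=dict(initial_simplex=np.array([[0,0,t],[9,0,t],[0,9,t],[0,0,t+6]]),xatol=.05,fatol=.05)) for t in(-8,0,8)),key=lambda r:r.fun)
    return np.array([q0[0]+best.x[0],q0[1]+best.x[1],q0[2]+best.x[2]/60]),best.fun
def greymask(c):
    im=cv2.cvtColor(c['image'],cv2.COLOR_BGR2HSV); return im
E
python3 - <<'E'
from look import *
t=dict(np.load('pics/top0.npz')); s=dict(np.load('pics/scene0.npz'))
for c,uv in((t,[(198,225),(266,215),(380,210),(230,230),(318,245),(452,229),(380,300)]),(s,[(352,106),(320,155),(252,255),(220,200),(180,318),(265,185)])):
  h=cv2.cvtColor(c['image'],cv2.COLOR_BGR2HSV); print([h[v-2:v+3,u-2:u+3].reshape(-1,3).mean(0).round().tolist() for u,v in uv])
Q={'b0':(490,460,-.05),'b1':(525,209,-.1),'b2':(558,-212,.15),'b3':(530,-335,-.1)}
def mask(c): 
    l=cv2.cvtColor(c['image'],cv2.COLOR_BGR2HSV).astype(float); return np.clip((62-l[...,1])/20+.5,0,1)
for c,n in((t,'t'),(s,'s')): cv2.imwrite(f'pics/m{n}.png',mask(c)*255)
for n,q in Q.items():
  for cs in([t],[s],[t,s]):
    r,f=fitbox(cs,[mask(c) for c in cs],q); print(n,r.round(3),round(f,1))
E
```

```text
[[23.0, 34.0, 132.0], [23.0, 34.0, 136.0], [23.0, 34.0, 132.0], [17.0, 54.0, 184.0], [21.0, 31.0, 189.0], [22.0, 50.0, 202.0], [17.0, 54.0, 185.0]]
[[24.0, 31.0, 120.0], [24.0, 30.0, 120.0], [24.0, 31.0, 125.0], [18.0, 50.0, 193.0], [24.0, 44.0, 221.0], [19.0, 27.0, 130.0]]
b0 [4.86274e+02 4.64534e+02 5.00000e-02] 419.7
b0 [450.708 451.303   0.606] 510.8
b0 [4.89972e+02 4.61186e+02 5.10000e-02] 1034.4
b1 [5.22153e+02 2.13241e+02 3.30000e-02] 413.2
b1 [558.55  219.872  -0.994] 499.0
b1 [ 5.19455e+02  2.11426e+02 -3.10000e-02] 1104.3
b2 [ 5.58340e+02 -2.13697e+02 -3.00000e-03] 418.3
b2 [ 524.846 -225.466    0.65 ] 623.4
b2 [ 5.57826e+02 -2.09143e+02  3.70000e-02] 1206.5
b3 [ 5.30641e+02 -3.37193e+02 -2.60000e-02] 432.6
b3 [ 519.177 -243.534   -0.901] 591.9
b3 [ 5.29133e+02 -3.36589e+02 -2.30000e-02] 1219.2[ WARN:0@0.779] global loadsave.cpp:1063 imwrite_ Unsupported depth image for selected encoder is fallbacked to CV_8U.
```

View pics/crop1.png

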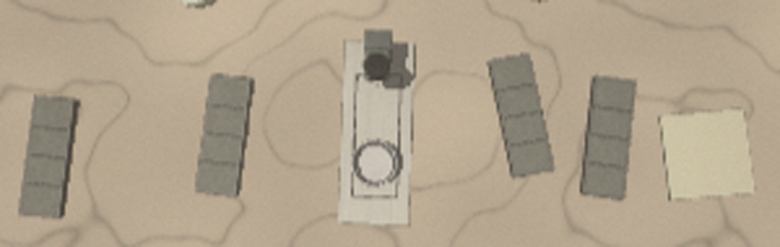

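Top crop: boxes lean as expected (b0, b1, b3 yaw slightly negative, b2 about +0.2). My saturation threshold was too high; refit.

```bash
cat >> look.py <<'E'
def mask(c,val=True):
    l=cv2.cvtColor(c['image'],cv2.COLOR_BGR2HSV).astype(float); m=np.clip((42-cv2.GaussianBlur(l[...,1],(3,3),0))/8+.5,0,1)
    if val: m=m*np.clip((160-l[...,2])/30+.5,0,1)
    return m
E
python3 - <<'E'
from look import *
t=dict(np.load('pics/top0.npz')); s=dict(np.load('pics/scene0.npz'))
Q={'b0':(490,460,-.1),'b1':(525,209,-.12),'b2':(558,-212,.2),'b3':(530,-335,-.08)}
for n,q in Q.items():
  for cs in([t],[s],[t,s]):
    r,f=fitbox(cs,[mask(c) for c in cs],q); print(n,r.round(3),round(f,1))
for cs in([t],[s]):
    r,f=fitbox(cs,[mask(c,False) for c in cs],(532,-10,0.02),260,100,0,10); print('bed',r.round(3),round(f,1), 'origin',(r[:2]-5*np.array([np.cos(r[2]),np.sin(r[2])])).round(1))
# coaster corners by colour
def cm(c):
    h=cv2.cvtColor(c['image'],cv2.COLOR_BGR2HSV).astype(float); return np.clip((h[...,0]-20)/2+.5,0,1)*np.clip((h[...,2]-175)/10,0,1)
for c in(t,s):
    r,f=fitbox([c],[cm(c)],(508,-476,0.05),120,120,0,8); print('coaster',r.round(3),round(f,1))
E
```

```text
b0 [ 4.91185e+02  4.63128e+02 -1.04000e-01] 255.9
b0 [ 4.86165e+02  4.63933e+02 -7.40000e-02] 178.9
b0 [ 4.86360e+02  4.63606e+02 -7.40000e-02] 450.6
b1 [ 5.24684e+02  2.09889e+02 -1.10000e-01] 208.6
b1 [ 5.20604e+02  2.09416e+02 -1.44000e-01] 181.1
b1 [ 5.24190e+02  2.09189e+02 -1.03000e-01] 402.3
b2 [ 5.59399e+02 -2.13110e+02  2.25000e-01] 208.1
b2 [ 5.56237e+02 -2.14819e+02  1.99000e-01] 237.9
b2 [ 5.54746e+02 -2.13851e+02  1.74000e-01] 440.4
b3 [ 5.29829e+02 -3.36391e+02 -1.42000e-01] 237.4
b3 [ 5.24106e+02 -3.36587e+02 -1.32000e-01] 151.2
b3 [ 5.25477e+02 -3.36144e+02 -1.30000e-01] 411.1
bed [ 5.33795e+02 -8.24300e+00 -2.20000e-02] 251.5 origin [528.8  -8.1]
bed [ 5.30431e+02 -6.79900e+00 -1.90000e-02] 250.1 origin [525.4  -6.7]
coaster [ 5.08828e+02 -4.75264e+02  1.17000e-01] 231.4
coaster [ 5.03488e+02 -4.76724e+02  1.03000e-01] 238.2
```

```bash
cat > arm.py <<'E'
from look import *
def rot(a): return np.array([[np.cos(a),np.sin(a),0],[np.sin(a),-np.cos(a),0],[0,0,-1.]])
def st(tag=''):
    s=read_state(); print(tag,'t',round(s['time'],1),'p',np.round(s['eef_pos'],1),'gap',round(s['finger_gap'],1),'gf',round(float(np.max(s['gripper_force'])),1),'F',np.round(s['ft_force'],1)); return s
G=np.array([527.,-8.]); GA=-0.02
def g2w(x,y=0): return G+np.array([[np.cos(GA),-np.sin(GA)],[np.sin(GA),np.cos(GA)]])@[x,y]
E
python3 - <<'E'
from arm import *
for p,a in([(487.5,-7,250),-.02],[(487.5,-7,30),-.02],[(506,-476,28),0.1],[(486,463,3),-.09],[(600,-9,190),0],[(450,-8,60),-.02]): print(inverse_kinematics(p,rot(a)) is not None)
movep((487.5,-7,130),rot(GA))
print(movel((487.5,-7,31),max_speed=100,guard=15)); st()
clamp(); st('clamped'); movel((487.5,-7,120),max_speed=100); s=st('lift')
snap('scene','s1')
E
python3 -c "
import cv2
a=cv2.imread('pics/s1.png')[60:300,150:450];cv2.imwrite('pics/s1c.png',cv2.resize(a,(0,0),fx=2.4,fy=2.4,interpolation=2))"
```

```text
True
True
True
True
True
True
False
 t 3.5 p [487.8  -7.   31.5] gap 85.5 gf 0.0 F [ 0.9  0.9 -0.1]
clamped t 3.9 p [487.9  -7.2  32. ] gap 62.2 gf 60.1 F [-5.1 -0.7 21. ]
lift t 4.9 p [487.2  -7.  119.5] gap 62.0 gf 65.3 F [ 0.8 -0.3 -0.7]
```

View pics/s1c.png

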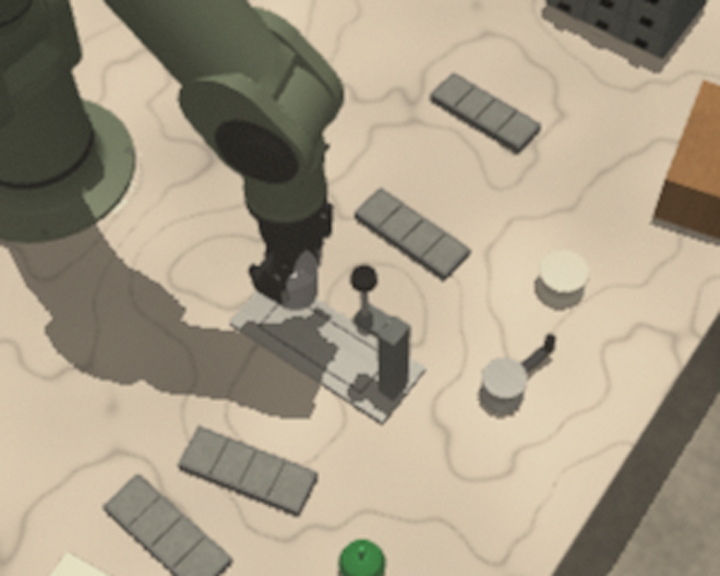

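The cup is held in the gripper at crop (300,280), clear of the bed. Place it on the coaster, then pick the first box.

Run:
```python
from arm import *
movel((506,-476,120),frame=rot(0.1),max_speed=250); print(movel((506,-476,28.5),max_speed=60,guard=6)); st()
open_gripper(); st(); movel((506,-476,130),max_speed=150)
movep((527-25*np.cos(.13),-336+25*np.sin(.13),100),rot(-.135)); 
t=snap('top','t2'); P=blob(t,(428,200,476,252),50,80); print('cup',rect(P),P.mean(0))
p=read_state()['eef_pos']; print(movel((p[0],p[1],3),max_speed=80,guard=6)); st('down')
```

```text
True
 t 8.4 p [ 505.8 -475.9   30.2] gap 61.9 gf 66.0 F [-1.6 -0.1  8.5]
 t 8.7 p [ 505.3 -475.4   29.1] gap 85.1 gf 0.0 F [-0.4  0.6  0.4]
cup [0. 0. 0. 0. 0.] [nan nan nan]
False
down t 11.6 p [ 502.3 -333.5    3.5] gap 85.5 gf 0.0 F [ 0.2 -0.2  0. ]<stdin>:5: RuntimeWarning: Mean of empty slice.
  ret = um.true_divide(
```

Run:
```python
from arm import *
clamp(); s=st('clamped'); p=s['eef_pos']; movel((p[0],p[1],60),max_speed=80); st('lift')
c=snap('scene','s3'); P=blob(c,(130,270,240,360),30,90); print('cup',len(P),rect(P),P.mean(0))
a=c['image'][170:370,110:380]; cv2.imwrite('pics/s3c.png',cv2.resize(a,(0,0),fx=2.9,fy=2.9,interpolation=2))
```

```text
clamped t 12.0 p [ 502.2 -333.5    3.8] gap 58.2 gf 62.5 F [-4.1  2.2 12.2]
lift t 12.9 p [ 502.  -333.4   59.7] gap 58.1 gf 64.2 F [-0.5  0.4 -2.3]
cup 1042 [ 526.1 -399.8  213.4  112.2   55.8] [ 544.10932952 -381.52978468   65.47429308]
```

View pics/s3c.png

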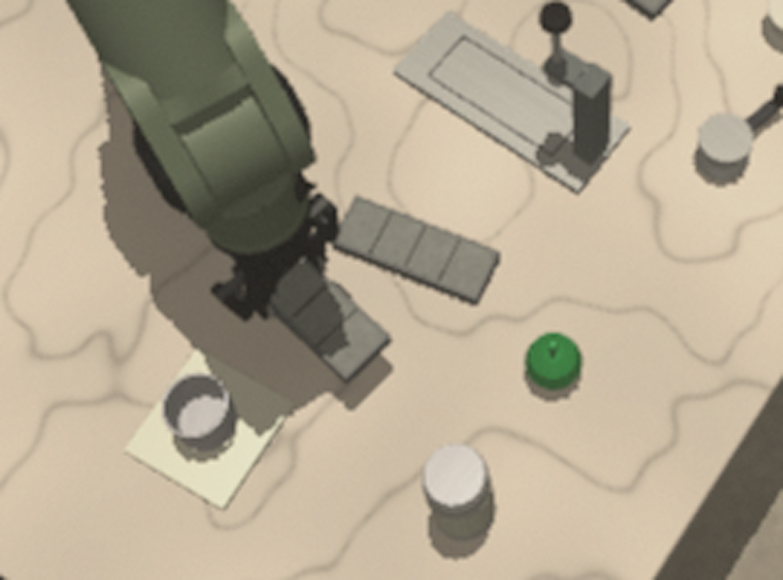

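Scene crop: the cup stands on the coaster at (200,410), and the first box is held level. Carry it to the gauge.

```bash
cat >> arm.py <<'E'
def place(level,off=-25,dx=0,dy=0):
    s=read_state(); p=s['eef_pos']; R=rot(GA); zt=10+16*level+3.8
    a=g2w(off-58+dx,dy); b=g2w(off+dx,dy); sgn=np.sign(p[1]-G[1])
    movel((a[0],G[1]+sgn*170,max(p[2],zt+30)),frame=R,max_speed=200)
    movel((*a,zt+30),max_speed=200); movel((*a,zt+7),max_speed=100)
    movel((*b,zt+7),max_speed=80); st('over'); print('touch',movel((*b,zt-1.5),max_speed=15,guard=4)); st('placed')
    open_gripper(); st('open'); p=read_state()['eef_pos']; movel((p[0],p[1],zt+60),max_speed=120)
def pick(x,y,a,off=-25):
    q=np.array([x,y])+off*np.array([np.cos(a),np.sin(a)]); 
    movep((*q,110),rot(a)); print('hit',movel((*q,3.3),max_speed=80,guard=6)); clamp(); s=st('clamped'); p=s['eef_pos']; movel((p[0],p[1],60),max_speed=100); st('lift')
E
python3 - <<'E'
from arm import *
place(0); movep((480,150,200),rot(-.1))
t=snap('top','t4'); s=snap('scene','s4')
for c in(t,s):
  r,f=fitbox([c],[mask(c)],(*G,GA),170,60,10,26); print(r.round(3),round(f,1),((r[:2]-G)).round(1))
P=blob(t,(428,200,476,252),50,80);print(rect(P),P.mean(0)); P=blob(s,(155,288,205,335),50,80);print(rect(P),P.mean(0))
a=s['image'][165:245,235:340]; cv2.imwrite('pics/s4c.png',cv2.resize(a,(0,0),fx=7,fy=7,interpolation=cv2.INTER_CUBIC)); st()
E
```

```text
over t 16.2 p [501.5  -7.5  20.8] gap 58.0 gf 64.3 F [-0.2 -0.3 -2. ]
touch True
placed t 16.7 p [501.9  -7.5  13.8] gap 58.1 gf 65.5 F [-1.4 -1.1  9.6]
open t 17.1 p [501.5  -7.5  13.5] gap 85.1 gf 0.0 F [ 0.2 -0.5  0.7]
[ 5.29203e+02 -8.05800e+00 -1.40000e-02] 286.3 [ 2.2 -0.1]
[ 5.16849e+02 -6.76000e+00 -7.40000e-02] 410.1 [-10.2   1.2]
[ 506.6 -474.2   64.1   59.9  -88.7] [ 505.36493812 -476.15567932   61.0750803 ]
[ 503.8 -475.7   63.5   61.    -6.7] [ 503.00766836 -475.78192633   60.96729604]
 t 18.6 p [479.9 148.2 198.7] gap 85.5 gf 0.0 F [0.1 0.3 0.6]
```

View pics/s4c.png

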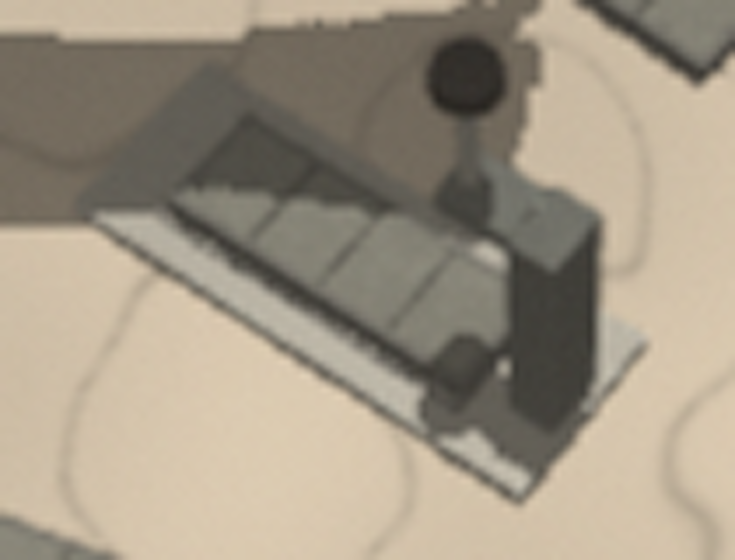

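The first box lies in the outline. Continue with box 1 (left side).

Run:
```python
from arm import *
pick(522.6,209.5,-.12); place(1)
pick(557.8,-214,.21); place(2)
movep((480,250,200),rot(-.1))
t=snap('top','t5'); s=snap('scene','s5')
P=blob(t,(428,200,476,252),50,80);print(rect(P)); P=blob(s,(155,288,205,335),50,80);print(rect(P))
a=s['image'][145:245,235:340]; cv2.imwrite('pics/s5c.png',cv2.resize(a,(0,0),fx=5.8,fy=5.8,interpolation=cv2.INTER_CUBIC)); st()
```

```text
hit False
clamped t 21.0 p [498.  212.6   4. ] gap 58.0 gf 61.8 F [-2.8 -1.8 12.9]
lift t 21.7 p [497.8 212.4  59.7] gap 58.3 gf 64.2 F [ 0.1  0.  -2.5]
over t 24.5 p [501.5  -7.6  36.8] gap 57.9 gf 64.3 F [-0.1  0.3 -1.3]
touch True
placed t 25.0 p [501.9  -7.5  30. ] gap 58.0 gf 65.5 F [-1.2 -0.3  9.5]
open t 25.4 p [501.6  -7.5  29.6] gap 85.3 gf 0.0 F [0.1 0.2 0.1]
hit False
clamped t 28.8 p [ 533.5 -219.3    4. ] gap 58.3 gf 62.0 F [-2.6  0.6 12. ]
lift t 29.5 p [ 533.3 -219.3   59.7] gap 57.9 gf 64.2 F [-0.1  0.5 -1.3]
over t 32.4 p [501.5  -7.5  52.8] gap 58.0 gf 64.2 F [-0.8  0.5 -2.1]
touch True
placed t 32.9 p [501.9  -7.5  46. ] gap 57.7 gf 65.4 F [-2.  -1.2  9.4]
open t 33.3 p [501.6  -7.5  45.7] gap 85.4 gf 0.0 F [0.3 0.4 0.3]
[ 505.5 -473.8   61.5   61.4  -15.4]
[ 503.7 -476.    64.2   61.     2.1]
 t 35.1 p [480.4 248.2 199.4] gap 85.3 gf 0.0 F [ 0.1 -0.7  0.1]
```

View pics/s5c.png

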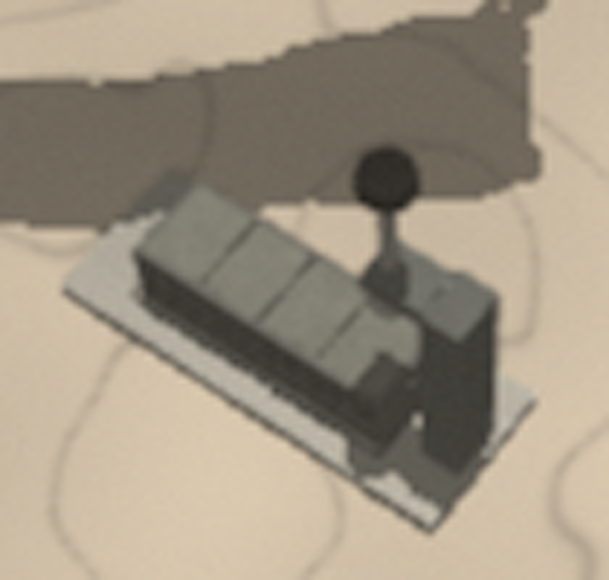

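Three boxes are stacked, with flush side faces. Now the last box.

Run:
```python
from arm import *
pick(488.7,463.5,-.09); place(3)
movep((480,-250,200),rot(-.1))
t=snap('top','t6'); s=snap('scene','s6')
P=blob(t,(428,200,476,252),50,80);print(rect(P)); P=blob(s,(155,288,205,335),50,80);print(rect(P))
a=np.hstack([cv2.resize(s['image'][145:245,245:330],(0,0),fx=5.8,fy=5.8,interpolation=2),cv2.resize(t['image'][170:270,300:350],(0,0),fx=5.8,fy=5.8,interpolation=2)]); cv2.imwrite('pics/s6c.png',a); st()
for c,b in((t,(300,170,350,215)),(s,(280,150,330,235))): P=blob(c,b,225,260); print('cap',rect(P),P.mean(0).round(1))
```

```text
hit False
clamped t 37.9 p [463.9 465.8   4.1] gap 58.1 gf 63.2 F [-3.1 -2.7 10.5]
lift t 38.6 p [463.7 465.7  59.8] gap 58.3 gf 64.3 F [-0.5  0.  -3. ]
over t 42.5 p [501.5  -7.5  68.7] gap 57.6 gf 64.3 F [ 0.2 -0.1 -1.8]
touch True
placed t 43.0 p [501.9  -7.5  62. ] gap 58.0 gf 65.5 F [-2.  -0.   9.4]
open t 43.4 p [501.6  -7.5  61.7] gap 85.7 gf 0.0 F [-0.6  0.9  0.2]
[ 505.3 -487.7   60.7   37.7   -4.8]
[ 504.1 -475.8   64.1   60.7   -3. ]
 t 45.2 p [ 480.5 -248.2  199.3] gap 85.5 gf 0.0 F [ 0.4  0.5 -0.4]
cap [600.3 -10.3  28.9  28.3   0.8] [600.   -9.6 241.8]
cap [601.  -10.6  31.7  28.2 -55.1] [602.  -13.  239.6]
```

View pics/s6c.png

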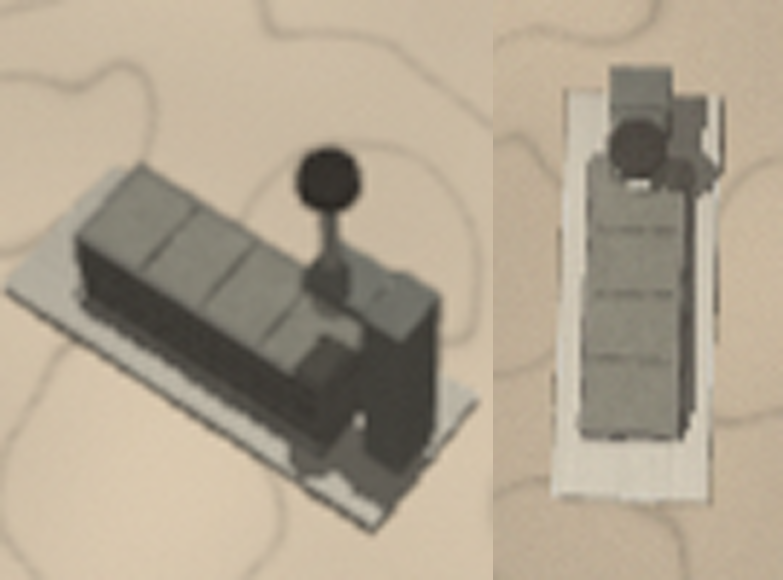

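The pile of four looks square and flush on the bed in both views. Press the cap with closed fingers.

Run:
```python
from arm import *
clamp(); movel((480,-248,290),max_speed=200); movep((600.5,-10,280),rot(0)); movel((600.5,-10,247),max_speed=60)
st('above'); print(movel((600.5,-10,203),max_speed=30,guard=12)); st('near')
z=read_state()['eef_pos'][2]; f0=read_state()['ft_force'][2]
for k in range(16):
    z-=1; movel((600.5,-10,z),max_speed=10,guard=8); s=read_state(); print(round(s['eef_pos'][2],1),round(s['ft_force'][2],1))
    if s['ft_force'][2]>9: break
```

```text
above t 48.3 p [600.6 -10.  247.1] gap 0.2 gf 0.0 F [-0.2 -0.1 -0.1]
False
near t 49.9 p [600.5 -10.  203.1] gap -0.2 gf 1.1 F [0.8 0.1 3. ]
202.1 2.7
201.0 2.4
200.1 1.8
199.1 2.5
198.0 2.8
197.1 3.2
196.1 3.7
196.0 17.6
```

Run:
```python
from arm import *
st(); wait(0.5); st(); wait(0.9); st()
movel((600.5,-10,275),max_speed=40); movel((480,-230,275),max_speed=200); open_gripper(); 
t=snap('top','t7'); s=snap('scene','s7')
P=blob(t,(428,200,476,252),50,80);print(rect(P)); P=blob(s,(155,288,205,335),50,80);print(rect(P))
a=np.hstack([cv2.resize(s['image'][145:345,150:330],(0,0),fx=2.9,fy=2.9,interpolation=2),cv2.resize(t['image'][170:270,300:350],(0,0),fx=5.8,fy=5.8,interpolation=2)[:580]]); cv2.imwrite('pics/s7c.png',a); st()
for c,b in((t,(300,170,350,215)),(s,(280,150,330,235))): P=blob(c,b,180,260); print('cap',rect(P),P.mean(0).round(1))
for n,b in(('bobber',(372,148,400,175)),('reel',(275,140,320,172)),('spool',(238,145,270,180))): print(n,rect(blob(t,b,20,90)))
```

```text
t 51.9 p [600.5 -10.  196. ] gap -0.4 gf 8.7 F [-6.2  0.1 17.6]
 t 52.4 p [600.6 -10.  196. ] gap -0.0 gf 8.6 F [-5.4  1.3 17.1]
 t 53.3 p [600.6 -10.  196. ] gap 0.3 gf 8.6 F [-5.8  0.7 16.5]
[ 503.5 -492.3   57.5   30.8   -6.8]
[ 504.8 -476.1   62.4   61.8  -44.6]
 t 57.7 p [ 480. -230.  275.] gap 85.4 gf 0.0 F [ 0.8  0.7 -0. ]
cap [600.2 -10.2  29.   28.4   0.7] [600.   -9.6 241.8]
cap [601.3 -11.3  30.4  29.4 -47.2] [602.3 -13.3 232.7]
bobber [ 751.2 -235.2   55.3   51.8   73.8]
reel [764.1  98.3 115.2  57.1 -88.4]
spool [744.9 258.9  65.7  64.3   0.8]
```

View pics/s7c.png

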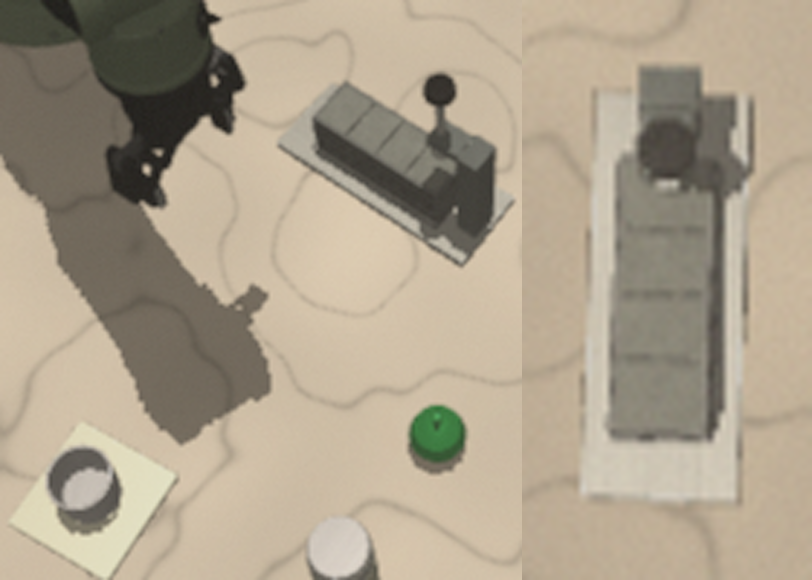

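The foot is back up at 242 mm, the pile is square, the cup is on the coaster at (85,490), and the bystanders have not moved. Handing in.

Run:
```python
from arm import *
print(finish_job())
```

```text
the job is handed in; nothing more can be done
None
```

I handed the job in at about 58 s, verdict not shown: the cup is on the coaster, all four boxes are in one square pile, and the foot was held on the pile for over 1 s (about 15 N) and is back up.

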